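# Slide a circuit-board carrier under the drag spring of its soldering fixture

### The job

With your fingertips only, press the black board carrier down hard on its bare thumb pad and, while keeping it pressed down, slide it along its channel so that its flat tongue passes under the bridge and the leaf drag spring and its nose comes fully home against the end stop; then let go and move clear. Do not pinch or lift the carrier, and leave the pliers, parts tray, screwdriver and bottle where they are.

Things in the scene. Friction and masses are not known exactly. Their poses are not given: they have to be found in the camera images.
- carrier: Loose black plastic board carrier, 130 mm long (x, +x = nose = the way to slide), 80 mm wide, about 0.16 kg; origin at centre of its underside. From the tail: flat thumb pad 40 mm long, 12 mm thick, faint grooves; raised block 48 mm long, 20 mm high, with a green circuit board, parts up to 27 mm high; flat tongue 42 mm long, 12 mm thick.
- pad (a point): Centre of the top face of the carrier's thumb pad, 20 mm from the tail edge. 20 mm ahead of it the raised block makes an 8 mm step up, against which a fingertip on the pad can push. Axes: x to the nose, z up. The pad is 32 mm above the table at the start, 25 mm when pressed fully down.
- nose (a point): Middle of the top front edge of the carrier's tongue, 110 mm ahead of the pad point and at the same height. Axes as the carrier's. At the start it is 6 to 36 mm before the bridge. It must end against the stop's face.
- fixture: Aluminium fixture fixed to the table, 236 mm long, 100 mm wide, with an open channel along x (+x = sliding direction) in which the carrier lies. Two side rails, tops 26 mm above the table, guide it with 1.5 mm play a side. Origin on the table, on the channel's centre line, 100 mm before the stop's face.
- stop (a point): Point on the face of the end stop, on the channel's centre line, 26 mm above the table; axes as the fixture's. The stop is a wall 34 mm high across the channel's end. A dark steel bridge bar crosses the channel 29 to 39 mm before this face; its underside is 28 mm, its top 40 mm above the table.
- bed (a joint): Downward travel (m) of the channel's slick white sprung floor, which lies under the carrier all the way: 0 = up (20 mm above the table), 0.007 = fully down. Starts to move at 5 N, fully down at about 11.5 N. Up, the tongue stands 4 mm too high and hits the bridge; passing needs the floor over 4 mm down. Let go, the floor rises and clamps the tongue under bridge and spring.
- leaf (a joint): Upward turn (rad) of the leaf drag spring, a 30 mm wide steel strip sloping down from the bridge's far side towards the stop; rounded tip 8 mm before the stop, 23 mm above the table. 0 = hanging free, about 0.1 with the pressed-down tongue under its tip, up to 0.25 once the carrier is let go there. Presses on the tongue with 2 to 6 N.
- pliers: Pliers with two yellow handles, 160 mm long, 60 mm wide, 12 mm high, lying loose. Origin on the underside near the middle, x to the jaws. Leave alone.
- parts_tray: Small open clear plastic tray of components, 110 x 80 x 30 mm, loose. Origin at the centre of its underside. Leave alone.
- screwdriver: Screwdriver lying loose, about 200 mm long. Origin on its underside, x to the tip. Leave alone.
- bottle: Clear closed water bottle, 62 mm diameter, 190 mm tall, loose, standing. Origin at the centre of its underside. Leave alone.

How it is judged:
By the outcome, as a careful person would: the job done as asked, in the order asked, and still so for the second after the job is handed in, with the robot touching nothing.
It also fails if it takes over 38 s, if anything falls off the work surface, if the arm or the gripper's body presses on something with over 40 N, if the wrist force passes 120 N, or if a joint passes its speed limit or range.

### The arm

A 6-joint arm with a two-finger parallel gripper is mounted at the origin on the work surface. World frame = base frame: x ahead of the robot, y to its left, z up, the work surface at z = 0. Lengths are in m, angles in rad, forces in N, time in s.
With the tool pointing down it reaches from about 0.225 to 0.725 m from the base axis. Payload 3.1 kg.
Tool frame: the origin (TCP) lies on the centre line of the jaws, within the pads' length; the fingertips stand bot.tips_ahead ahead of it and the grasp point (between the pads) lies 2 mm behind it (bot.tips_ahead is the distance from the TCP to the fingertips, in m); z points along the fingers, y is the direction in which the jaws open and shut (so a half turn about z gives the same grasp; the last joint's range is limited). The gripper opens to 85 mm and grips with 20 to 120 N. Pads are 22 mm wide; open, the fingers measure 114 mm over their backs; the gripper's body (76 mm by 85 mm) begins 54 mm behind the grasp point. The pads swing forward as they close: fully open they stand 13 mm farther back than shut.
Start: joints at [1.033, 0.048, 0.099, 1.622, 0, 1.443], TCP at [0.209, 0.482, 0.248] pointing down, gripper open.
Joint ranges: [-2.91, 2.91], [-0.99, 1.94], [-1.21, 1.42], [-2.12, 2.29], [-1.49, 1.47], [-3.14, 3.14]. Speed limits (rad/s): [2.79, 2.79, 3.14, 3.14, 3.14, 3.14].

### API

Orientations are given as a 3x3 rotation matrix whose columns are the frame's x, y, z axes.
In Python, from plant import readout, get_image, workorder, bot gives the robot as it stands. The module is installed in compiled form; this text tells all that it offers.
- The arm moves only by the tool drive_tool, never from a script. Its argument "deltas" is a list that holds one entry, the list of rows, each a list of 5 numbers: the closure, from -1 (fully open) to 1 (shut), then the shift along the world's x, y, z in mm, then the turn about the world's z in degrees. A call has 1 to 5 rows; each row shifts and turns the commanded pose from where the row before left it; what a row does not reach is not made up. A row lasts 1/10 s, in which the tool goes at most 50 mm and 8.59 degrees, less where a joint would pass 70% of its speed; a pose out of reach is approached as far as the arm can. A call is refused whole if a number of a shift passes 50 or a number of a turn 8.59, either way. A call with a gripper value outside its range is refused whole. The fingers move at their own pace and stop on an object; the grip force is fixed at half the most. Time passes only in rows, so rows that do not move let the fingers close. It gives the time, the measured TCP pose, the force and the opening at its end, in the units of the state.
- readout.get_obs(): the state, without advancing time (a new reading comes with each control period).
- get_image(name): name is "side" or "top" or "wrist"; returns a dict with "pixels" (400x640x3 uint8, red, green, blue), "range_z" (400x640 float32, m along the optical axis (not along the pixel's ray), 0 where there is no reading), "fx", "fy", "cx", "cy" (pixels), "R" (3x3) and "t" (3): a world point X has camera coordinates R X + t; the wrist camera has in their place "tool_from_camera" (4x4, takes a point from camera to tool coordinates, whose origin is the TCP and whose axes are the flange's). Camera axes: x right, y down, z forward; pixel columns grow to the right and rows downward; lengths in m; the calibration is good to about 2 mm. A picture is of the moment at which its call begins: read the wrist's pose just before it.
- workorder.sign_off(): hands the job in, once; it reports no verdict.
The state is a dict: "time": time; "joint_pos": joint angles; "joint_vel": joint speeds; "tau": joint torques, N m; "tool_pos": TCP position; "ee_rot": TCP orientation; "wrist_force": force on the tool from outside, world axes, zero at the start; "wrist_torque": the same for the moment, N m; "opening": finger opening in m.
Only numpy, scipy, OpenCV 4.12 (cv2) and the standard library are available. Lean on these libraries where they do the work, as an engineer would, in place of code of your own. Each camera call takes 0.05 s, during which the arm holds its last target.

## Working session

There is one attempt and no reset: what is moved stays moved. The work goes in short steps, Python scripts to look and compute and a tool call to move; the robot and the scene stay as the last step left them, time stands still between calls to the robot, and variables do not carry over. Pictures are saved under pics/ and viewed, and the job is handed in when it is done.

Besides the shell and the picture viewer there is one more tool, called in YAML: its name, and indented under it one key for each argument. drive_tool: Moves the arm, as the interface text tells. Its arguments: {"type":"object","properties":{"deltas":{"type":"array"}},"required":["deltas"]}

```bash
mkdir -p pics; python3 - <<'E'
from plant import readout,get_image,workorder,bot
import cv2,pickle
print(bot.tips_ahead)
d={}
for n in ["top","side"]:
    d[n]=get_image(n); cv2.imwrite(f"pics/{n}0.png",d[n]["pixels"][:,:,::-1])
    print(n,d[n]["R"],d[n]["t"],d[n]["fx"])
pickle.dump(d,open("d0.pkl","wb"))
o=readout.get_obs();print(o)
E
```

```text
0.017
top [[-0.00791558 -0.99956185  0.02852102]
 [-0.99804402  0.00612838 -0.06221394]
 [ 0.06201189 -0.02895769 -0.99765524]] [-0.01360551  0.54788592  1.108816  ] 443.5376535624997
side [[ 0.94228048 -0.33474724 -0.00719623]
 [-0.17972522 -0.48754124 -0.85440177]
 [ 0.28250018  0.80637945 -0.51956311]] [-0.50045628  0.13608667  0.89551635] 428.9342947189177
{'time': 0.1, 'joint_pos': array([1.03321003e+00, 4.86300821e-02, 9.77205673e-02, 1.62199826e+00,
       6.29595111e-06, 1.44300035e+00]), 'joint_vel': array([ 0.00058799, -0.00282374,  0.00304838, -0.00157286, -0.00104399,
       -0.00256169]), 'tau': array([ 2.73416132e-03, -3.39852190e+01,  3.20935214e+01,  1.58586272e-02,
       -1.62544065e-04, -3.55395073e-06]), 'tool_pos': array([0.20890469, 0.4810724 , 0.2472414 ]), 'ee_rot': array([[-9.17204232e-01,  3.98415884e-01, -1.08660413e-03],
       [ 3.98417270e-01,  9.17202487e-01, -1.81039703e-03],
       [ 2.75345078e-04, -2.09342566e-03, -9.99997771e-01]]), 'wrist_force': array([ 0.360997  ,  0.72832348, -0.62640293]), 'wrist_torque': array([ 0.0407754 , -0.01981827, -0.02247483]), 'opening': 0.08510636018341909}
```

View pics/top0.png

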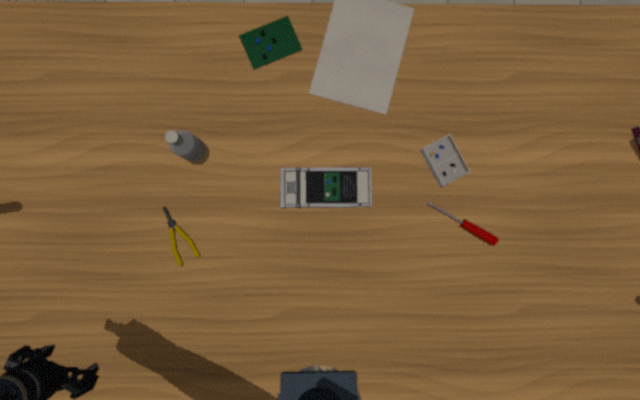

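View pics/side0.png

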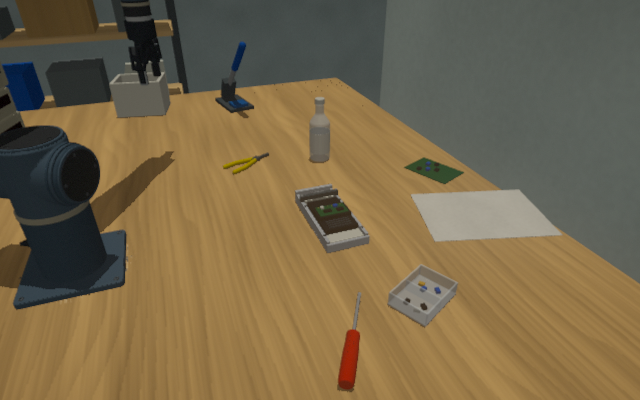

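The top view shows the fixture at about x 281–372, y 167–207 px. The bridge and stop are at the left end (world +y), and the carrier is at 306–357. The pliers, bottle, tray and screwdriver are all well clear of it. I'll zoom in.

```bash
cat > h.py <<'E'
import numpy as np,pickle,cv2
def ray(im,u,v,z):
    R=np.array(im["R"]);t=np.array(im["t"])
    c=-R.T@t; d=R.T@np.array([(u-im["cx"])/im["fx"],(v-im["cy"])/im["fy"],1.0])
    return c+d*(z-c[2])/d[2]
def proj(im,X):
    p=np.array(im["R"])@np.array(X)+im["t"]
    return im["fx"]*p[0]/p[2]+im["cx"],im["fy"]*p[1]/p[2]+im["cy"]
E
python3 - <<'E'
from h import *
d=pickle.load(open("d0.pkl","rb"))
p=d["top"]["pixels"][155:220,270:385,::-1]
cv2.imwrite("pics/topz.png",cv2.resize(p,None,fx=6.9,fy=6.9,interpolation=cv2.INTER_NEAREST))
p=d["side"]["pixels"][175:255,280:380,::-1]
cv2.imwrite("pics/sidez.png",cv2.resize(p,None,fx=7,fy=7,interpolation=cv2.INTER_NEAREST))
E
```

```text
(no output)
```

View pics/topz.png

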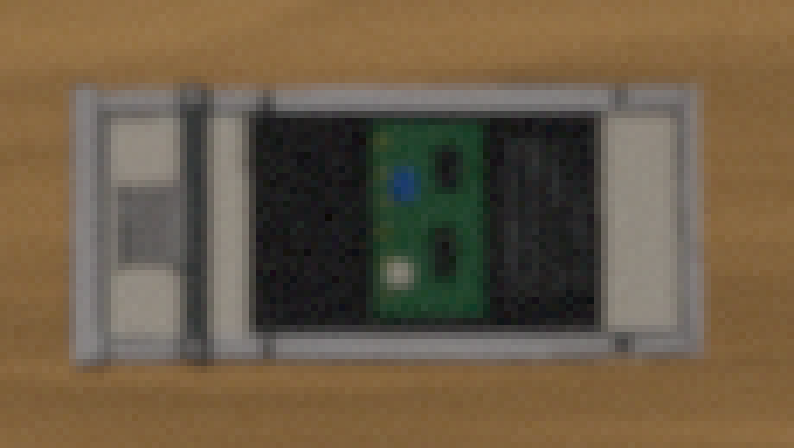

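View pics/sidez.png

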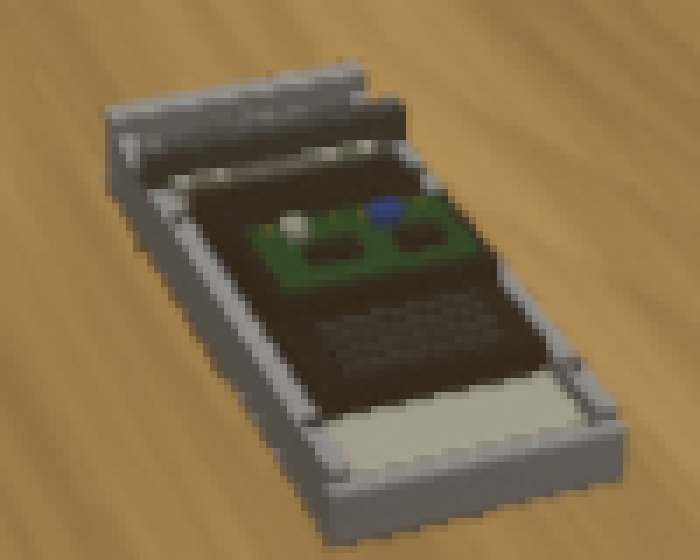

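```bash
python3 - <<'E'
from h import *
d=pickle.load(open("d0.pkl","rb"));T=d["top"]
f=lambda a,b,z:ray(T,270+a/6.9-.5,155+b/6.9-.5,z).round(4)
for n,a,b,z in [("noseT",250,115,.032),("noseB",250,330,.032),("tailT",600,112,.032),("tailB",603,330,.032),("stopout T",72,88,.034),("B",72,364,.034),("stopface",104,222,.034),("bridge far",183,222,.04),("bridge near",207,222,.04),("railTR",703,86,.026),("railBR",703,357,.026),("railTm",450,88,.026),("railBm",450,358,.026),("railT",230,88,.026),("railB",230,360,.026)]:
    print(n,f(a,b,z))
# rail edges via contour on fixture non-wood
p=T["pixels"][155:220,270:385].astype(int)
m=((p[...,0]-p[...,2])<25).astype(np.uint8)
m=cv2.morphologyEx(m,cv2.MORPH_OPEN,np.ones((3,3)))
c=max(cv2.findContours(m,0,2)[0],key=cv2.contourArea);print(cv2.minAreaRect(c),cv2.boundingRect(c))
dk=(p.sum(2)<130).astype(np.uint8); dk=cv2.morphologyEx(dk,cv2.MORPH_OPEN,np.ones((5,5)))
for c in cv2.findContours(dk,0,2)[0]: print(cv2.minAreaRect(c),cv2.boundingRect(c))
r=T["range_z"]; print(np.round(r[183:192:4,280:376:3],3))
# side: check
S=d["side"]
g=lambda a,b,z:ray(S,280+a/7-.5,175+b/7-.5,z).round(4)
print(g(318,418,.032),g(552,367,.032),g(190,197,.032), g(325,487,.026),g(622,428,.026),g(108,110,.034),g(365,72,.034))
E
```

```text
noseT [0.5974 0.0288 0.032 ]
noseB [0.5192 0.0293 0.032 ]
tailT [ 0.5979 -0.0988  0.032 ]
tailB [ 0.5183 -0.0989  0.032 ]
stopout T [0.6074 0.0933 0.034 ]
B [0.5073 0.0934 0.034 ]
stopface [0.5586 0.0818 0.034 ]
bridge far [0.558  0.0531 0.04  ]
bridge near [0.5579 0.0444 0.04  ]
railTR [ 0.608  -0.1375  0.026 ]
railBR [ 0.5084 -0.136   0.026 ]
railTm [ 0.6077 -0.0444  0.026 ]
railBm [ 0.5087 -0.0435  0.026 ]
railT [0.608  0.0362 0.026 ]
railB [0.5086 0.0367 0.026 ]
((55.35799789428711, 31.855392456054688), (39.27757263183594, 91.12737274169922), 89.30130767822266) (10, 12, 92, 41)
((77.0, 31.5), (29.0, 16.0), 90.0) (69, 17, 17, 30)
((45.0, 31.5), (29.0, 16.0), 90.0) (37, 17, 17, 30)
[[1.142 1.112 1.122 1.114 1.11  1.104 1.103 1.126 1.122 1.111 1.11  1.115
  1.113 1.112 1.112 1.107 1.098 1.106 1.101 1.103 1.108 1.114 1.115 1.118
  1.116 1.116 1.125 1.127 1.126 1.127 1.128 1.144]
 [1.144 0.    1.121 1.116 1.116 1.105 1.105 1.122 1.128 1.111 1.109 1.112
  1.116 1.108 1.115 1.107 1.106 1.106 1.103 1.104 1.105 1.115 1.116 1.113
  1.112 1.119 1.122 1.127 1.13  1.127 1.128 1.154]
 [1.142 1.105 1.122 1.114 1.108 1.11  1.102 1.122 1.123 1.111 1.112 1.108
  1.114 1.114 1.112 1.1   1.103 1.103 1.102 1.107 1.104 1.116 1.115 1.112
  1.115 1.119 1.126 1.126 1.126 1.127 1.125 1.15 ]]
[ 0.514 -0.115  0.032] [ 0.5935 -0.1148  0.032 ] [0.5186 0.0229 0.032 ] [ 0.5063 -0.1414  0.026 ] [ 0.604  -0.1448  0.026 ] [0.5089 0.0875 0.034 ] [0.6069 0.0814 0.034 ]
```

The fixture axis lies along world +y with its centre line at x≈0.558. The nose is at y≈0.030, the tail at −0.100 and the stop face at about 0.082. Lengths and heights match the given sizes to 2–6 mm. I'll shut the jaws, turn them across the channel and travel high.

drive_tool:
  deltas:
    - [[1, 23, -37, 0, -7.4], [1, 23, -37, 0, -7.4], [1, 23, -37, 0, -7.4], [1, 23, -37, 0, -7.4], [1, 23, -37, 0, -7.4]]

```text
time: 0.6
tool_pos: [0.3245, 0.2949, 0.2478]
ee_rot: [[-0.489, 0.872, -0.0], [0.872, 0.489, -0.0], [-0.0, -0.001, -1.0]]
wrist_force: [0.7, -0.1, -0.1]
opening: 0.0123
```

drive_tool:
  deltas:
    - [[1, 23, -37, 0, -7.4], [1, 23, -37, 0, -7.4], [1, 23, -37, 0, -7.4], [1, 23, -37, 0, -7.4], [1, 23, -37, 0, 0]]

```text
time: 1.1
tool_pos: [0.4396, 0.1098, 0.2479]
ee_rot: [[0.004, 1.0, -0.0], [1.0, -0.004, 0.0], [0.0, -0.0, -1.0]]
wrist_force: [1.8, 0.8, 0.2]
opening: -0.0001
```

drive_tool:
  deltas:
    - [[1, 24, -37, 0, 0], [1, 24, -37, 0, 0], [1, 24, -37, 0, 0], [1, 24, -37, -20, 0], [1, 24, -37, -20, 0]]

```text
time: 1.6
tool_pos: [0.5603, -0.0753, 0.2081]
ee_rot: [[0.002, 1.0, 0.001], [1.0, -0.002, -0.0], [-0.0, 0.001, -1.0]]
wrist_force: [0.3, 0.5, 0.5]
opening: -0.0004
```

drive_tool:
  deltas:
    - [[1, 0, 0, -30, 0], [1, 0, 0, -30, 0], [1, 0, 0, -20, 0], [1, 0, 0, 0, 0], [1, 0, 0, 0, 0]]

```text
time: 2.1
tool_pos: [0.5587, -0.0733, 0.1279]
ee_rot: [[0.001, 1.0, -0.002], [1.0, -0.001, 0.0], [0.0, -0.002, -1.0]]
wrist_force: [0.3, -0.7, 0.0]
opening: -0.0
```

Next I'll look with the wrist camera to refine the step and fingertip positions.

```bash
python3 - <<'E'
from plant import readout,get_image
import cv2,pickle
o=readout.get_obs();w=get_image("wrist");s=get_image("side")
pickle.dump((o,w,s),open("d1.pkl","wb"))
cv2.imwrite("pics/w1.png",w["pixels"][:,:,::-1])
cv2.imwrite("pics/s1.png",cv2.resize(s["pixels"][120:260,240:420,::-1],None,fx=4,fy=4))
print(o["tool_pos"],w["tool_from_camera"],w["fx"],w["cx"],w["cy"])
E
```

```text
[ 0.55866769 -0.0733298   0.12791684] [[ 8.80351986e-05 -9.63886208e-01 -2.66314419e-01  6.79331335e-02]
 [ 9.99999126e-01 -2.66480578e-04  1.29505596e-03 -4.24092095e-04]
 [-1.31925420e-03 -2.66314300e-01  9.63885342e-01 -1.26354097e-01]
 [ 0.00000000e+00  0.00000000e+00  0.00000000e+00  1.00000000e+00]] 309.58114152069936 320.3881576614578 196.68720774468375
```

View pics/w1.png

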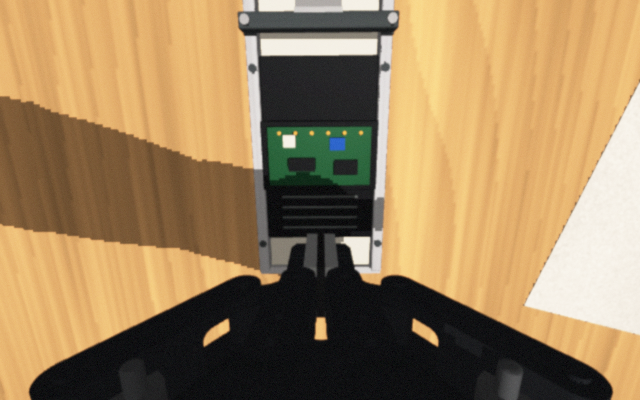

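View pics/s1.png

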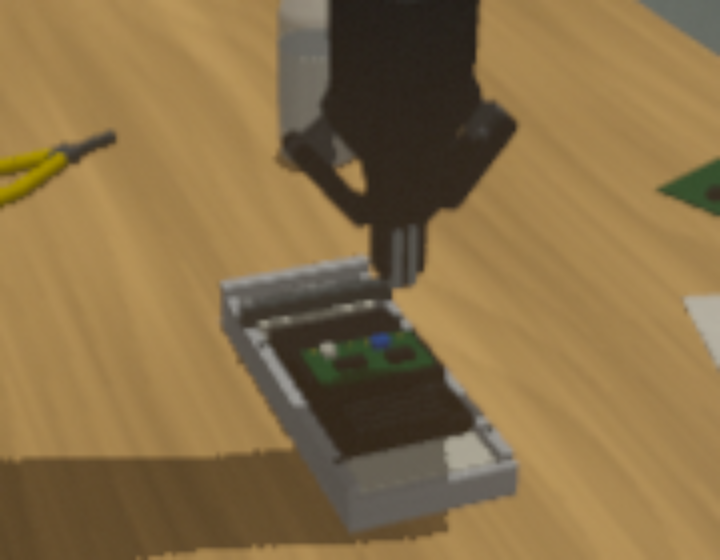

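In the wrist view the nose edge is at row ~56, the block's front edge at 122, its rear edge at ~187 and the tail at ~237. The bridge's near edge is at row ~33. The fingertips are centred over the channel at column ~320.

```bash
python3 - <<'E'
import numpy as np,pickle,cv2
o,w,s=pickle.load(open("d1.pkl","rb"))
M=np.array(w["tool_from_camera"])
def wr(u,v,z):
    d=o["ee_rot"]@M[:3,:3]@np.array([(u-w["cx"])/w["fx"],(v-w["cy"])/w["fy"],1]); c=o["ee_rot"]@M[:3,3]+o["tool_pos"]
    return (c+d*(z-c[2])/d[2]).round(4)
p=w["pixels"].astype(int).sum(2)
print([ (r,int(p[r,340:372].mean())) for r in list(range(28,62))+list(range(116,126))+list(range(182,192))+list(range(228,242))])
for n,u,v,z in [("noseL",261,56,.032),("noseR",378,56,.032),("tailL",269,236,.032),("tailR",374,236,.032),("frontstep",320,122,.04),("rearstep",320,188,.04),("br near",320,33,.028),("br top",320,12,.04),("railL",262,240,.026),("railR",382,240,.026),("railL2",249,90,.026),("railR2",390,90,.026)]: print(n,wr(u,v,z))
# wrist-cam tip position in own picture
M4=np.linalg.inv(M); t=M4@np.array([0.011,0,0.017,1]);print("tip front px",w["fx"]*t[0]/t[2]+w["cx"],w["fy"]*t[1]/t[2]+w["cy"])
E
```

```text
[(28, 113), (29, 85), (30, 81), (31, 140), (32, 274), (33, 361), (34, 387), (35, 392), (36, 391), (37, 397), (38, 489), (39, 663), (40, 709), (41, 714), (42, 714), (43, 713), (44, 714), (45, 714), (46, 714), (47, 713), (48, 713), (49, 714), (50, 714), (51, 714), (52, 713), (53, 701), (54, 602), (55, 355), (56, 160), (57, 117), (58, 118), (59, 118), (60, 118), (61, 119), (116, 109), (117, 108), (118, 108), (119, 100), (120, 77), (121, 87), (122, 106), (123, 109), (124, 115), (125, 114), (182, 189), (183, 187), (184, 163), (185, 121), (186, 96), (187, 88), (188, 85), (189, 74), (190, 77), (191, 83), (228, 58), (229, 45), (230, 45), (231, 61), (232, 69), (233, 68), (234, 67), (235, 86), (236, 291), (237, 559), (238, 632), (239, 641), (240, 642), (241, 648)]
noseL [0.5192 0.0299 0.032 ]
noseR [0.5967 0.0298 0.032 ]
tailL [ 0.5187 -0.0982  0.032 ]
tailR [ 0.5997 -0.0983  0.032 ]
frontstep [ 0.5582 -0.0124  0.04  ]
rearstep [ 0.5581 -0.0581  0.04  ]
br near [0.5583 0.0445 0.028 ]
br top [0.5583 0.0536 0.04  ]
railL [ 0.5119 -0.1041  0.026 ]
railR [ 0.6074 -0.1042  0.026 ]
railL2 [0.5086 0.009  0.026 ]
railR2 [0.6071 0.0088 0.026 ]
tip front px 320.85242791522603 230.4026601216702
```

The wrist view agrees with the top view: step at y≈−0.059, centre line at x≈0.558. I'll descend with the tip just behind the step. Contact should come at TCP z≈0.049.

drive_tool:
  deltas:
    - [[1, 0, -1, -30, 0], [1, 0, -1, -25, 0], [1, 0, 0, -10, 0], [1, 0, 0, -5, 0], [1, 0, 0, 0, 0]]

```text
time: 2.7
tool_pos: [0.5596, -0.0755, 0.059]
ee_rot: [[0.001, 1.0, 0.001], [1.0, -0.001, -0.0], [-0.0, 0.001, -1.0]]
wrist_force: [0.3, 0.3, 0.1]
opening: -0.0001
```

drive_tool:
  deltas:
    - [[1, 0, 0, -3, 0], [1, 0, 0, -3, 0], [1, 0, 0, -2, 0], [1, 0, 0, -2, 0], [1, 0, 0, 0, 0]]

```text
time: 3.2
tool_pos: [0.5595, -0.0755, 0.0488]
ee_rot: [[0.001, 1.0, 0.001], [1.0, -0.001, -0.0], [-0.0, 0.001, -1.0]]
wrist_force: [-0.0, 0.2, 3.6]
opening: 0.0001
```

Contact is where I expected it (3.6 N at TCP z 0.0488). Now I'll press fully down.

drive_tool:
  deltas:
    - [[1, 0, 0, -2, 0], [1, 0, 0, -2, 0], [1, 0, 0, -2, 0], [1, 0, 0, -1, 0], [1, 0, 0, 0, 0]]

```text
time: 3.7
tool_pos: [0.5596, -0.0756, 0.0427]
ee_rot: [[0.001, 1.0, 0.001], [1.0, -0.001, -0.0], [-0.0, 0.001, -1.0]]
wrist_force: [-2.2, 0.9, 7.5]
opening: -0.0001
```

drive_tool:
  deltas:
    - [[1, 0, 0, -1, 0], [1, 0, 0, 0, 0]]

```text
time: 3.9
tool_pos: [0.5597, -0.0756, 0.0421]
ee_rot: [[0.001, 1.0, 0.001], [1.0, -0.001, -0.0], [-0.0, 0.001, -1.0]]
wrist_force: [-2.4, 0.4, 9.1]
opening: -0.0001
```

drive_tool:
  deltas:
    - [[1, 0, 0, -2, 0], [1, 0, 0, 0, 0]]

```text
time: 4.1
tool_pos: [0.5599, -0.0756, 0.0419]
ee_rot: [[0.001, 1.0, 0.002], [1.0, -0.001, -0.001], [-0.001, 0.002, -1.0]]
wrist_force: [-6.6, 1.7, 15.8]
opening: 0.0001
```

drive_tool:
  deltas:
    - [[1, 0, 0, -2, 0], [1, 0, 0, 0, 0]]

```text
time: 4.3
tool_pos: [0.5604, -0.0757, 0.0418]
ee_rot: [[0.001, 1.0, 0.004], [1.0, -0.001, -0.001], [-0.001, 0.004, -1.0]]
wrist_force: [-8.0, 2.0, 22.9]
opening: -0.0003
```

It has bottomed out: z holds at 0.0418 and force has risen to 23 N. Now I'll slide gently.

drive_tool:
  deltas:
    - [[1, -1, 2, 0, 0], [1, 0, 2, 0, 0], [1, 0, 2, 0, 0], [1, 0, 2, 0, 0], [1, 0, 2, 0, 0]]

```text
time: 4.8
tool_pos: [0.5609, -0.0709, 0.0419]
ee_rot: [[0.004, 1.0, 0.006], [1.0, -0.004, -0.012], [-0.012, 0.006, -1.0]]
wrist_force: [-4.8, -8.4, 18.1]
opening: 0.0005
```

```bash
python3 - <<'E'
from plant import get_image
import cv2
w=get_image("wrist");cv2.imwrite("pics/w2.png",w["pixels"][:,:,::-1])
E
```

```text
(no output)
```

View pics/w2.png

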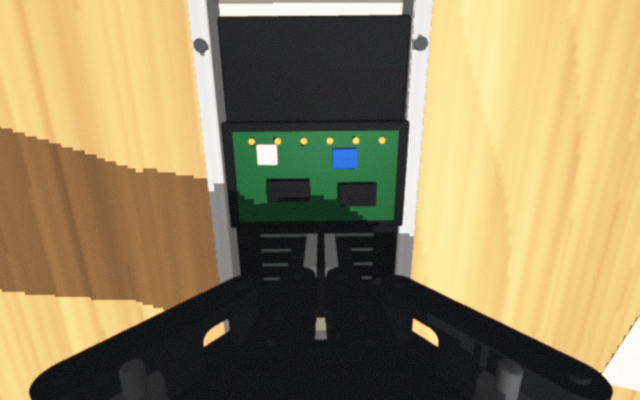

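The carrier is pressed flat and aligned, the tips are right behind the block (row ~230), and the nose is at row ~15, still before the bridge. I'll carry on sliding.

drive_tool:
  deltas:
    - [[1, -1, 3, 0, 0], [1, 0, 3, 0, 0], [1, 0, 3, 0, 0], [1, 0, 3, 0, 0], [1, 0, 0, 0, 0]]

```text
time: 5.35
tool_pos: [0.5608, -0.0577, 0.042]
ee_rot: [[0.003, 1.0, 0.008], [1.0, -0.003, -0.01], [-0.01, 0.008, -1.0]]
wrist_force: [-3.4, -7.2, 17.2]
opening: -0.0
```

drive_tool:
  deltas:
    - [[1, 0, 2, -1, 0], [1, 0, 3, -1, 0], [1, 0, 3, 0, 0], [1, 0, 3, 0, 0], [1, 0, 0, 0, 0]]

```text
time: 5.85
tool_pos: [0.5608, -0.0491, 0.0419]
ee_rot: [[0.005, 1.0, 0.009], [1.0, -0.005, -0.015], [-0.015, 0.009, -1.0]]
wrist_force: [-7.0, -11.4, 24.7]
opening: -0.0001
```

drive_tool:
  deltas:
    - [[1, 0, 3, 0, 0], [1, 0, 3, 0, 0], [1, 0, 3, 0, 0], [1, 0, 3, 0, 0], [1, 0, 0, 0, 0]]

```text
time: 6.35
tool_pos: [0.5608, -0.0371, 0.0419]
ee_rot: [[0.005, 1.0, 0.008], [1.0, -0.005, -0.015], [-0.015, 0.009, -1.0]]
wrist_force: [-6.9, -11.4, 24.9]
opening: 0.0003
```

drive_tool:
  deltas:
    - [[1, 0, 3, 0, 0], [1, 0, 3, 0, 0], [1, 0, 3, 0, 0], [1, 0, 2, 0, 0], [1, 0, 0, 0, 0]]

```text
time: 6.85
tool_pos: [0.5619, -0.0263, 0.0419]
ee_rot: [[0.005, 1.0, 0.011], [1.0, -0.005, -0.015], [-0.015, 0.011, -1.0]]
wrist_force: [-4.6, -11.4, 24.3]
opening: -0.0
```

drive_tool:
  deltas:
    - [[1, 0, 2, 0, 0], [1, 0, 2, 0, 0], [1, 0, 0, 0, 0]]

```text
time: 7.15
tool_pos: [0.562, -0.0224, 0.0419]
ee_rot: [[0.005, 1.0, 0.011], [1.0, -0.005, -0.016], [-0.016, 0.011, -1.0]]
wrist_force: [-4.2, -12.4, 23.5]
opening: -0.0002
```

drive_tool:
  deltas:
    - [[1, 0, 2, 0, 0], [1, 0, 2, 0, 0], [1, 0, 0, 0, 0]]

```text
time: 7.45
tool_pos: [0.5619, -0.0181, 0.0419]
ee_rot: [[0.005, 1.0, 0.011], [1.0, -0.005, -0.015], [-0.015, 0.011, -1.0]]
wrist_force: [-6.0, -12.3, 24.5]
opening: -0.0
```

```bash
python3 - <<'E'
from plant import get_image
import cv2,pickle
w=get_image("top");pickle.dump(w,open("d3.pkl","wb"))
cv2.imwrite("pics/t3.png",cv2.resize(w["pixels"][155:220,270:385,::-1],None,fx=6.9,fy=6.9,interpolation=cv2.INTER_NEAREST))
E
```

```text
(no output)
```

View pics/t3.png

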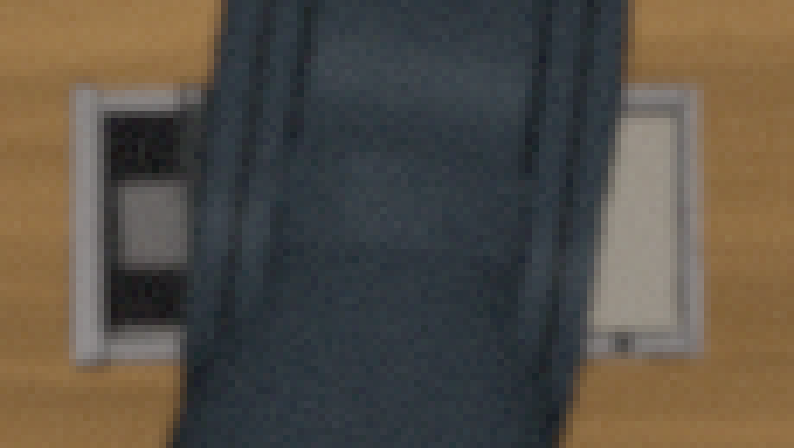

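The tongue is under both the bridge and the leaf, and its nose is nearly at the stop (columns ~104–108). I'll push until the force shows contact.

drive_tool:
  deltas:
    - [[1, 0, 2, 0, 0], [1, 0, 0, 0, 0]]

```text
time: 7.7
tool_pos: [0.562, -0.0176, 0.0419]
ee_rot: [[0.006, 1.0, 0.011], [1.0, -0.006, -0.019], [-0.018, 0.011, -1.0]]
wrist_force: [-4.1, -15.2, 23.5]
opening: 0.0001
```

drive_tool:
  deltas:
    - [[1, 0, 2, 0, 0], [1, 0, 0, 0, 0]]

```text
time: 7.9
tool_pos: [0.562, -0.0174, 0.0419]
ee_rot: [[0.007, 1.0, 0.011], [1.0, -0.007, -0.022], [-0.022, 0.011, -1.0]]
wrist_force: [-4.6, -19.9, 22.9]
opening: -0.0005
```

drive_tool:
  deltas:
    - [[1, 0, 3, 0, 0], [1, 0, 0, 0, 0], [1, 0, 0, 0, 0]]

```text
time: 8.2
tool_pos: [0.562, -0.0172, 0.042]
ee_rot: [[0.009, 1.0, 0.01], [1.0, -0.008, -0.028], [-0.028, 0.011, -1.0]]
wrist_force: [-5.6, -24.9, 23.3]
opening: 0.0002
```

```bash
python3 - <<'E'
from plant import get_image
import cv2,pickle
w=get_image("wrist");cv2.imwrite("pics/w4.png",w["pixels"][:,:,::-1])
w=get_image("side")
cv2.imwrite("pics/s4.png",cv2.resize(w["pixels"][175:255,280:380,::-1],None,fx=7,fy=7,interpolation=cv2.INTER_NEAREST))
E
```

```text
(no output)
```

View pics/w4.png

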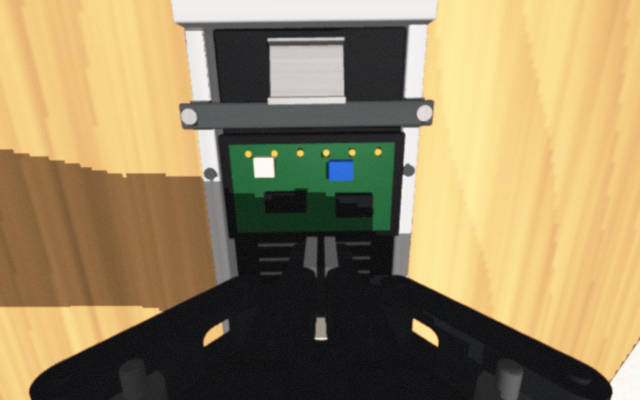

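View pics/s4.png

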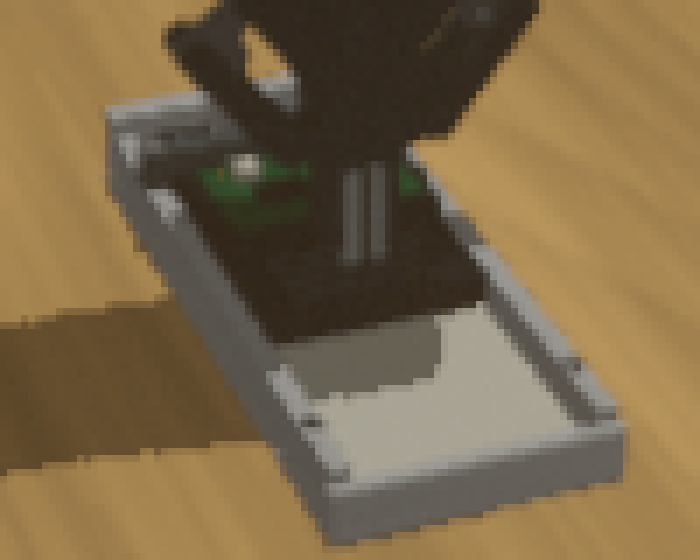

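The nose is against the stop: no white floor shows between tongue and stop face in the wrist view (rows ~25–30), and the side force rises to 25 N with no further motion. I'll ease most of the forward push while staying pressed down, then lift straight up.

drive_tool:
  deltas:
    - [[1, 0, -3, 0, 0], [1, 0, -3, 0, 0], [1, 0, 0, 0, 0]]

```text
time: 8.6
tool_pos: [0.562, -0.0176, 0.0419]
ee_rot: [[0.006, 1.0, 0.011], [1.0, -0.006, -0.015], [-0.015, 0.011, -1.0]]
wrist_force: [-5.0, -12.5, 22.6]
opening: 0.0001
```

drive_tool:
  deltas:
    - [[1, 0, -3, 0, 0], [1, 0, 0, 0, 0]]

```text
time: 8.8
tool_pos: [0.5619, -0.0177, 0.0419]
ee_rot: [[0.004, 1.0, 0.011], [1.0, -0.004, -0.009], [-0.009, 0.011, -1.0]]
wrist_force: [-5.8, -6.8, 22.8]
opening: -0.0003
```

drive_tool:
  deltas:
    - [[1, 0, 0, 2, 0], [1, 0, 0, 2, 0], [1, 0, 0, 2, 0], [1, 0, 0, 0, 0]]

```text
time: 9.2
tool_pos: [0.5613, -0.0177, 0.0428]
ee_rot: [[0.004, 1.0, 0.009], [1.0, -0.004, -0.009], [-0.009, 0.009, -1.0]]
wrist_force: [3.9, -9.0, 4.8]
opening: -0.0002
```

drive_tool:
  deltas:
    - [[1, 0, -2, 0, 0], [1, 0, -2, 0, 0], [1, 0, 0, 0, 0]]

```text
time: 9.5
tool_pos: [0.5603, -0.0183, 0.0424]
ee_rot: [[0.002, 1.0, 0.007], [1.0, -0.002, -0.001], [-0.001, 0.007, -1.0]]
wrist_force: [2.9, -1.4, 6.0]
opening: -0.0002
```

drive_tool:
  deltas:
    - [[1, 0, 0, 2, 0], [1, 0, 0, 2, 0], [1, 0, 0, 3, 0], [1, 0, 0, 0, 0]]

```text
time: 9.9
tool_pos: [0.5562, -0.018, 0.0466]
ee_rot: [[0.002, 1.0, -0.002], [1.0, -0.002, -0.001], [-0.001, -0.002, -1.0]]
wrist_force: [1.8, -4.1, -1.1]
opening: -0.0001
```

drive_tool:
  deltas:
    - [[1, 0, -1, 0, 0], [1, 0, -1, 1, 0], [1, 0, -1, 3, 0], [1, 0, 0, 10, 0], [1, 0, 0, 30, 0]]

```text
time: 10.4
tool_pos: [0.5542, -0.0196, 0.0887]
ee_rot: [[0.001, 1.0, -0.008], [1.0, -0.001, 0.002], [0.002, -0.008, -1.0]]
wrist_force: [0.3, 0.7, 0.1]
opening: 0.0
```

drive_tool:
  deltas:
    - [[1, 0, -30, 35, 0], [1, 0, -40, 30, 0], [1, -20, -45, 0, 0], [1, -20, -45, 0, 0], [1, 0, 0, 0, 0]]

```text
time: 10.9
tool_pos: [0.5156, -0.1854, 0.1579]
ee_rot: [[0.009, 1.0, 0.001], [1.0, -0.009, -0.003], [-0.003, 0.001, -1.0]]
wrist_force: [0.1, -0.4, -0.6]
opening: 0.0005
```

drive_tool:
  deltas:
    - [[1, -30, -35, 20, 0], [1, -30, -35, 20, 0], [1, -30, -35, 0, 0], [1, -20, 0, 0, 0], [1, 0, 0, 0, 0]]

```text
time: 11.4
tool_pos: [0.4059, -0.2854, 0.1972]
ee_rot: [[0.005, 1.0, 0.0], [1.0, -0.005, 0.0], [0.0, 0.0, -1.0]]
wrist_force: [0.3, -0.3, 1.4]
opening: -0.0001
```

```bash
python3 - <<'E'
from plant import get_image,readout
from h import *
w=get_image("top");s=get_image("side");pickle.dump({"top":w,"side":s},open("d5.pkl","wb"))
a=cv2.resize(w["pixels"][155:220,270:385,::-1],None,fx=6.9,fy=6.9,interpolation=cv2.INTER_NEAREST)
cv2.imwrite("pics/t5.png",a)
cv2.imwrite("pics/tf5.png",w["pixels"][:,:,::-1])
cv2.imwrite("pics/s5.png",cv2.resize(s["pixels"][175:255,280:380,::-1],None,fx=7,fy=7,interpolation=cv2.INTER_NEAREST))
print(readout.get_obs()["wrist_force"])
E
```

```text
[-0.05768711 -0.73368979 -0.47357605]
```

View pics/t5.png

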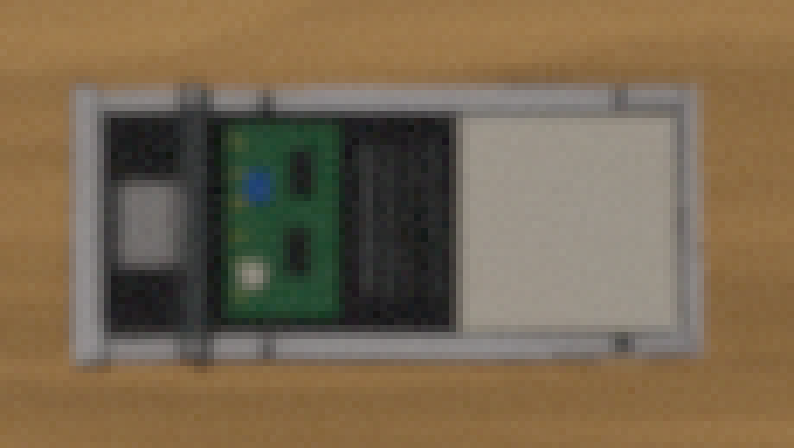

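View pics/s5.png

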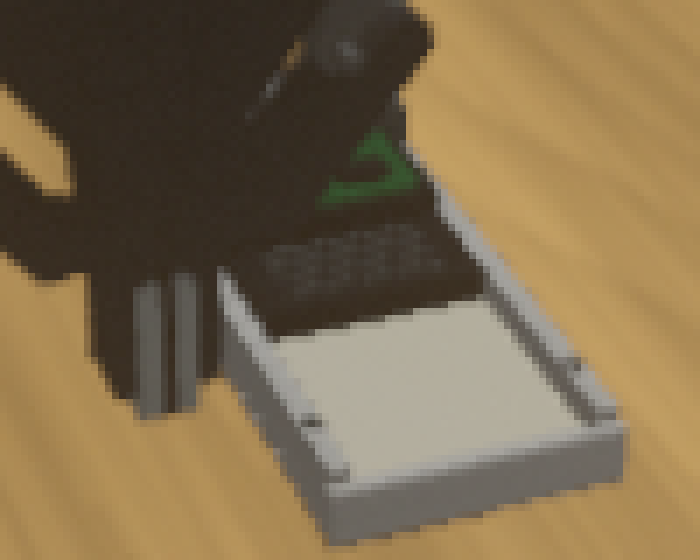

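View pics/tf5.png

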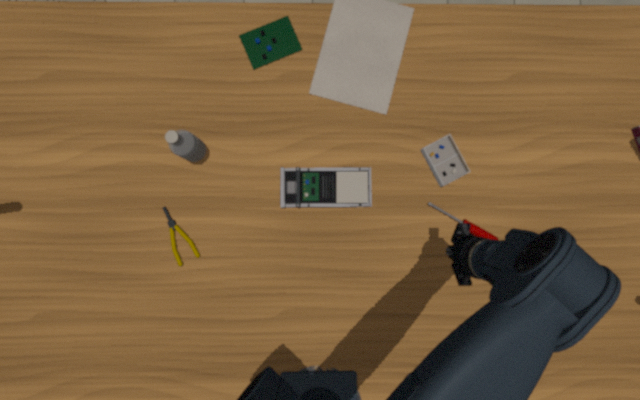

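The carrier is under the bridge and at the stop (nose column ~104 in the zoom). I'll check for any creep on release by comparing the pixels near the stop before and after.

```bash
python3 - <<'E'
from h import *
a=pickle.load(open("d3.pkl","rb"))["pixels"];d5=pickle.load(open("d5.pkl","rb"));b=d5["top"]["pixels"];z=pickle.load(open("d0.pkl","rb"))["top"]["pixels"]
for p in (z,a,b): print([int(p[r0:r1,c].astype(int).sum(1).mean()) for r0,r1 in ((173,180),(196,202)) for c in range(280,296)])
T=d5["top"]; q=b.astype(int).sum(2)
for c in range(332,342): print(c,int(q[175:200,c].mean()),end="; ")
for z_ in (.028,.03): print(ray(T,270+457/6.9-.5,187,z_), ray(T,270+457/6.9-.5,187,z_)[1]+.130)
r=T["range_z"];print(np.median(r[175:200,318:333]), np.median(r[173:181,287:294]))
E
```

```text
[330, 373, 381, 351, 290, 322, 397, 414, 415, 414, 415, 413, 417, 414, 404, 357, 332, 391, 396, 366, 316, 328, 396, 416, 413, 417, 416, 414, 415, 416, 409, 367]
[355, 396, 407, 372, 274, 150, 87, 84, 89, 80, 99, 89, 82, 90, 93, 111, 351, 413, 419, 385, 297, 167, 85, 97, 98, 94, 102, 94, 98, 89, 94, 102]
[358, 402, 411, 378, 284, 157, 94, 95, 91, 84, 92, 92, 86, 96, 87, 109, 361, 417, 426, 393, 305, 170, 94, 92, 92, 93, 88, 87, 94, 90, 101, 110]
332 117; 333 115; 334 102; 335 171; 336 316; 337 416; 338 440; 339 441; 340 442; 341 441; [ 0.55743854 -0.04637335  0.028     ] 0.0836266496633993
[ 0.55729566 -0.04626276  0.03      ] 0.08373723730541652
1.1156113 1.1153896
```

The top view agrees to within its ~2.5 mm/pixel resolution: the computed nose is at y≈0.0835, on the stop face. There is plenty of time, so I'll take a closer wrist look at the nose gap, staying well above everything.

drive_tool:
  deltas:
    - [[1, 30, 35, 0, 0], [1, 30, 35, 0, 0], [1, 30, 35, 0, 0], [1, 30, 35, 0, 0], [1, 30, 35, 0, 0]]

```text
time: 12.0
tool_pos: [0.5595, -0.1067, 0.1961]
ee_rot: [[-0.001, 1.0, 0.001], [1.0, 0.001, 0.001], [0.001, 0.001, -1.0]]
wrist_force: [0.4, -0.9, 0.3]
opening: -0.0005
```

drive_tool:
  deltas:
    - [[1, 2, 40, -30, 0], [1, 0, 40, -30, 0], [1, 0, 10, -30, 0], [1, 0, 0, -10, 0], [1, 0, 0, 0, 0]]

```text
time: 12.5
tool_pos: [0.5582, -0.0188, 0.0939]
ee_rot: [[-0.001, 1.0, -0.004], [1.0, 0.001, 0.0], [0.0, -0.004, -1.0]]
wrist_force: [0.4, 0.3, 0.9]
opening: 0.0002
```

```bash
python3 - <<'E'
from plant import get_image,readout
import pickle,cv2
o=readout.get_obs();w=get_image("wrist");pickle.dump((o,w),open("d6.pkl","wb"))
print(o["tool_pos"])
cv2.imwrite("pics/w6.png",w["pixels"][:,:,::-1])
E
```

```text
[ 0.55818948 -0.01884475  0.09392857]
```

View pics/w6.png

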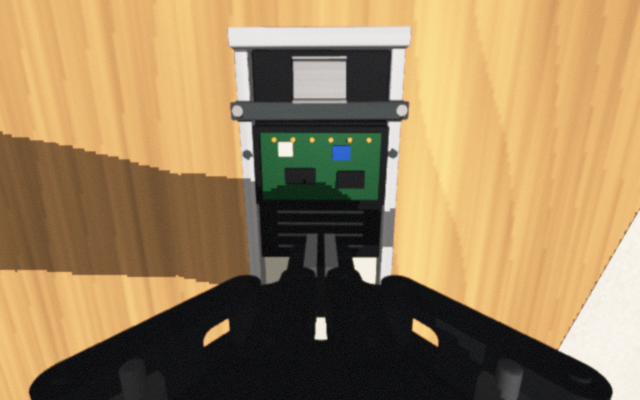

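```bash
python3 - <<'E'
import numpy as np,pickle
o,w=pickle.load(open("d6.pkl","rb"));M=np.array(w["tool_from_camera"])
def wr(u,v,z):
    d=o["ee_rot"]@M[:3,:3]@np.array([(u-w["cx"])/w["fx"],(v-w["cy"])/w["fy"],1]); c=o["ee_rot"]@M[:3,3]+o["tool_pos"]
    return (c+d*(z-c[2])/d[2]).round(4)
p=w["pixels"].astype(int).sum(2)
for c in ((262,288),(352,382)): print([(r,int(p[r,c[0]:c[1]].mean())) for r in range(40,56)])
print(wr(320,47,.034),[ (v,wr(320,v,.028)[1]) for v in (48,49,50,51)])
print("camera y",(o["ee_rot"]@M[:3,3]+o["tool_pos"])[1],"bridge near bottom",wr(320,119,.028),"tail",wr(320,256,.028),"step",wr(320,201,.036),[(r,int(p[r,270:285].mean())) for r in range(250,262)])
E
```

```text
[(40, 694), (41, 691), (42, 689), (43, 686), (44, 674), (45, 598), (46, 445), (47, 299), (48, 228), (49, 163), (50, 108), (51, 101), (52, 110), (53, 111), (54, 112), (55, 110)]
[(40, 692), (41, 690), (42, 688), (43, 682), (44, 644), (45, 537), (46, 364), (47, 253), (48, 226), (49, 183), (50, 122), (51, 102), (52, 114), (53, 119), (54, 121), (55, 119)]
[0.5574 0.0832 0.034 ] [(48, np.float64(0.0838)), (49, np.float64(0.0832)), (50, np.float64(0.0827)), (51, np.float64(0.0822))]
camera y 0.049029166094561066 bridge near bottom [0.5574 0.0446 0.028 ] tail [ 0.5575 -0.0459  0.028 ] step [ 0.5575 -0.0046  0.036 ] [(250, 39), (251, 34), (252, 37), (253, 36), (254, 42), (255, 44), (256, 151), (257, 319), (258, 383), (259, 396), (260, 394), (261, 393)]
```

The nose edge is at y≈0.083 and the stop face at y≈0.083. The difference is under about 0.5 mm with no floor visible between them. I'll move clear and hand in.

drive_tool:
  deltas:
    - [[1, 0, 0, 40, 0], [1, 0, 0, 40, 0], [1, -30, 0, 30, 0], [1, -40, 0, 0, 0], [1, -40, 0, 0, 0]]

```text
time: 13.05
tool_pos: [0.4509, -0.0217, 0.211]
ee_rot: [[0.003, 1.0, 0.009], [1.0, -0.003, -0.002], [-0.002, 0.009, -1.0]]
wrist_force: [-0.7, 0.4, -0.0]
opening: 0.0
```

drive_tool:
  deltas:
    - [[1, -40, 0, 0, 0], [1, 0, 0, 0, 0], [1, 0, 0, 0, 0]]

```text
time: 13.35
tool_pos: [0.4104, -0.0212, 0.2087]
ee_rot: [[0.003, 1.0, 0.006], [1.0, -0.003, -0.001], [-0.001, 0.006, -1.0]]
wrist_force: [0.1, 0.8, -0.1]
opening: 0.0001
```

```bash
python3 - <<'E'
from plant import workorder,readout
o=readout.get_obs();print(o["time"],o["tool_pos"],o["wrist_force"]);print(workorder.sign_off())
E
```

```text
13.35 [ 0.41043149 -0.02120056  0.2087488 ] [ 0.061996    0.80899332 -0.08623334]
the job is handed in; nothing more can be done
None
```

The carrier is home against the end stop, and I handed the job in at 13.35 s with the arm clear. With the jaws shut, I pressed the thumb pad fully down (7 mm of travel, about 23 N). I kept it down while sliding the carrier about 53 mm, so its tongue passed under the bridge and leaf spring. It stalled against the stop at 25 N forward push. I then eased off the forward push and lifted clear.

- **Home against the stop:** after release, the nose and the stop face both measure y ≈ 0.083 m. No floor shows between them in the wrist view, and I saw no creep back on release. The wrist view settles it only to about 0.5 mm. The top camera is coarser, at about 2.5 mm per pixel, but agrees.
- **Release:** the fingertip briefly leaned on the block step during the lift, with up to about 1 N of upward drag. The carrier stayed home.
- **Other objects:** the pliers, bottle and tray look unmoved in the top view. The arm partly hid the screwdriver there, but the part I could see was in place.

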